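Dispense two amber vials with the rocker gate

ROBOT

A 6-joint arm with a two-finger parallel gripper is mounted at the origin on the work surface. World frame = base frame: x ahead of the robot, y to its left, z up, the work surface at z = 0. Lengths are in m, angles in rad, forces in N, time in s.
With the tool pointing down it reaches from about 0.15 to 0.775 m from the base axis. Payload 6.1 kg.
Tool frame: the origin (TCP) lies between the finger pads; the fingertips stand 14 mm ahead of it and the grasp point (between the pads) lies 5 mm behind it; z points along the fingers, y is the direction in which the jaws open and shut (so a half turn about z gives the same grasp; the last joint's range is limited). The gripper opens to 85 mm and grips with 20 to 120 N. Pads are 22 mm wide; open, the fingers measure 114 mm over their backs; the gripper's body (76 mm by 85 mm) begins 54 mm behind the grasp point. The pads swing forward as they close: fully open they stand 13 mm farther back than shut.
Start: joints at [-1.116, 0.126, -0.04, 1.405, 0, 1.571], TCP at [0.231, -0.472, 0.245] pointing down, gripper open.
Joint ranges: [-2.72, 2.72], [-0.95, 1.95], [-1.27, 1.35], [-1.78, 2.02], [-1.46, 1.47], [-3.14, 3.14]. Speed limits (rad/s): [2.39, 2.39, 3.01, 3.14, 3.14, 3.14].

INTERFACE

Orientations are given as a rotation vector (axis times angle).
In Python, from workcell import bot gives the robot as it stands.
- The arm moves only by the tool send_rows, never from a script. Its argument "motion" is a list of rows, each a list of 2 entries, a list of its own where there are three numbers: the shift along the tool's x, y, z in m, then the turn, a rotation vector about the tool's x, y, z in degrees. A call has 1 to 5 rows; each row is the pose to reach, as a shift and turn from the pose commanded when the call began, along the tool's axes at that moment; what a row does not reach only later rows make up. A row lasts 1/12 s, in which the tool goes at most 41.7 mm and 7.16 degrees, less where a joint would pass 70% of its speed; a pose out of reach is approached as far as the arm can. A call with a gripper value outside its range is refused whole. "gripper" is the opening in per cent of the stroke, from 0 (shut) to 100 (fully open), set as the call begins (left out, the last holds). The fingers move at their own pace and stop on an object; the grip force is fixed at half the most. Time passes only in rows, so rows that repeat a pose let the fingers close. It gives the time, the measured TCP pose, the force and the opening at its end, in the units of the state.
- bot.sense(): the state, without advancing time (a new reading comes with each control period).
- bot.snapshot(name): name is "scene" or "top" or "wrist"; returns the picture (480x640x3 uint8, red, green, blue); there is no depth.
- bot.get_calibration(name): a dict with "fov_y" (degrees; the focal length in pixels is half the picture's height over the tangent of half this angle, whatever the lens; pixels are square), "cx", "cy" (the principal point, pixels), "rvec" (rotation vector, rad) and "tvec" (3), from world to camera coordinates, as OpenCV has them. Camera axes: x right, y down, z forward; pixel columns grow to the right and rows downward; lengths in m; the calibration is good to about 2 mm. A picture is of the moment at which its call begins: read the wrist's pose just before it. get_calibration takes no time and is no camera call; for the wrist camera it gives the pose at the moment of the call.
- bot.finish_job(): hands the job in, once; it reports no verdict.
The state is a dict: "t": time; "joints": joint angles; "joint_vel": joint speeds; "joint_torque": joint torques, N m; "ee_pos": TCP position; "ee_rot": TCP orientation; "force": force on the tool from outside, world axes, zero at the start; "ft_torque": the same for the moment, N m; "grip_width": finger opening in m.
Only numpy, scipy, OpenCV 4.12 (cv2) and the standard library are available. Lean on these libraries where they do the work, as an engineer would, in place of code of your own. Each camera call takes 0.05 s, during which the arm holds its last target.

TASK

An order calls for two amber vials: on the dispenser that holds the amber vials, press the green thumb pad of the rocker right down with your fingertips so that the gate lifts and a vial rolls out into the pick tray, let the pad come all the way up, then press and release it once more for the second vial. Finish with two amber vials lying in the tray, the others still waiting behind the gate and the rocker back up. Do not touch or pick up the vials, do not work the other dispenser, and leave the cartons and the jar where they stand.

Things in the scene. Friction and masses are not known exactly. Their poses are not given: they have to be found in the camera images.
- amber_dispenser: Fixed grey gravity-feed chute with orange edging, 320 x 105 mm, holding amber vials. Origin: centre of its underside on the counter; x points level from the low tray end to the high loading end, roughly away from the robot; y left, z up. Its floor falls 10 degrees towards -x between 25 mm walls. Pick tray: x -155 to -75 mm, room for two vials. The rocker's level axle crosses it at x -48, z 88 mm.
- amber_pad (a point): Centre of the top face of the amber rocker's green thumb pad: 44 mm along x, 40 wide, 7 thick, over the waiting vials, reached from above. In the dispenser frame it swings about the axle from x 0, z 139 mm at rest to x 20, z 103 mm fully down (y 0), tilting from 17 degrees with the loading end raised to 17 degrees lowered. Vials' tops, z 75 to 95 mm, lie below it.
- amber_gate (a point): Middle of the lower edge of the gate, an orange plate 66 mm wide on the rocker's tray end: z 61 mm in the dispenser frame when shut, 70 mm when open. Open, the front vial rolls under it into the tray by itself in about 0.5 s, while a second stop plate on the rocker's other side holds the next vial; when the pad comes up, the queue rolls forward to the shut gate.
- amber_rocker (a joint): Rocker of the amber dispenser: 0 at rest (pad up, gate shut), grows as the pad is pressed, 0.60 rad fully down at a hard stop; the gate clears the vial above about 0.5. A spring returns it: about 3 N on the pad starts it, about 5 N keeps it fully down.
- white_dispenser: The same machine, with the same green pad and the same frame, but holding white vials with blue caps. The two dispensers stand side by side, each at its own yaw; which one is on the left changes.
- white_pad (a point): The same point on the white dispenser's green thumb pad.
- white_rocker (a joint): Rocker of the white dispenser, with the same values: 0 at rest.
- amber_1: Amber vial with white cap, 40 mm diameter, 84 mm long, about 45 g, lying across the chute, first (at the gate) in the queue. Origin: its centre; y along its length. Starts at about x = -34 mm in its dispenser's frame; in the tray the centre lies at x = -139 (at the lip) or -99 mm, z about 35 to 42 mm.
- amber_2: Amber vial with white cap, 40 mm diameter, 84 mm long, about 45 g, lying across the chute, second in the queue. Origin: its centre; y along its length. Starts at about x = 6 mm in its dispenser's frame; in the tray the centre lies at x = -139 (at the lip) or -99 mm, z about 35 to 42 mm.
- amber_3: Amber vial with white cap, 40 mm diameter, 84 mm long, about 45 g, lying across the chute, third in the queue. Origin: its centre; y along its length. Starts at about x = 46 mm in its dispenser's frame; in the tray the centre lies at x = -139 (at the lip) or -99 mm, z about 35 to 42 mm.
- amber_4: Amber vial with white cap, 40 mm diameter, 84 mm long, about 45 g, lying across the chute, last (highest) in the queue. Origin: its centre; y along its length. Starts at about x = 85 mm in its dispenser's frame; in the tray the centre lies at x = -139 (at the lip) or -99 mm, z about 35 to 42 mm.
- white_1: White vial with blue cap, same size, first (at the gate) in the queue of the white dispenser. Origin: its centre.
- white_2: White vial with blue cap, same size, second in the queue of the white dispenser. Origin: its centre.
- white_3: White vial with blue cap, same size, third in the queue of the white dispenser. Origin: its centre.
- white_4: White vial with blue cap, same size, last (highest) in the queue of the white dispenser. Origin: its centre.
- carton: Small white carton with an orange band, 30 x 46 mm and 85 mm tall, standing loose between the dispensers. Origin: centre of its underside.
- jar: Ointment jar with yellow lid, 54 mm diameter, 60 mm tall, standing loose beside one dispenser. Origin: centre of its underside.
- flat_carton: White carton with a teal band, 55 x 95 mm and 32 mm high, lying loose beside the other dispenser. Origin: centre of its underside.

How it is judged:
By the outcome, as a careful person would: the job done as asked, in the order asked, and still so for the second after the job is handed in, with the robot touching nothing.
It also fails if it takes over 42 s, if anything falls off the work surface, if the arm or the gripper's body presses on something with over 40 N, if the wrist force passes 120 N, or if a joint passes its speed limit or range.

## Working session

There is one attempt and no reset: what is moved stays moved. The work goes in short steps, Python scripts to look and compute and a tool call to move; the robot and the scene stay as the last step left them, time stands still between calls to the robot, and variables do not carry over. Pictures are saved under pics/ and viewed, and the job is handed in when it is done.

Besides the shell and the picture viewer there is one more tool, called after "Emit:" as name([rows], argument=value, ...), one row to a line, values as JSON. send_rows: Moves the arm, as the interface text tells. Its arguments: {"type":"object","properties":{"motion":{"type":"array"},"gripper":{"type":"number"}},"required":["motion"]}

```bash
mkdir -p pics; python3 - <<'E'
from workcell import bot
import cv2
print(bot.sense())
for n in("scene","top"):
    cv2.imwrite(f"pics/{n}0.png",bot.snapshot(n)[:,:,::-1]); print(n,bot.get_calibration(n))
E
```

```text
{'t': 0.0, 'joints': array([-1.11602620e+00,  1.26396668e-01, -4.06054929e-02,  1.40540393e+00,
        1.84247404e-05,  1.57080738e+00]), 'joint_vel': array([ 0.00106598, -0.00118828, -0.00065497,  0.00149663, -0.00193311,
        0.00235648]), 'joint_torque': array([-7.74554537e-04, -4.35918117e+01,  3.52921915e+01,  1.74817443e-02,
        5.36521372e-05, -2.20960359e-06]), 'ee_pos': array([ 0.23044493, -0.47129208,  0.24452086]), 'ee_rot': array([-3.05919745e+00, -7.07839912e-01,  5.41573452e-04]), 'force': array([-0.61038331,  1.00322662, -0.05616448]), 'ft_torque': array([-0.04132975, -0.03857348, -0.08754342]), 'grip_width': 0.0853984656641939}
scene {'fov_y': 53.87639863097852, 'cx': 315.29864972324214, 'cy': 237.6058797812009, 'rvec': array([ 2.02207152,  1.58747411, -0.51738411]), 'tvec': array([-0.13669866, -0.36851224,  1.40452524])}
top {'fov_y': 45.1388772676489, 'cx': 318.7717469872828, 'cy': 237.26875207837736, 'rvec': array([ 2.11009257, -2.11184969,  0.2117175 ]), 'tvec': array([0.0103078 , 0.57803053, 1.41402836])}
```

View pics/scene0.png

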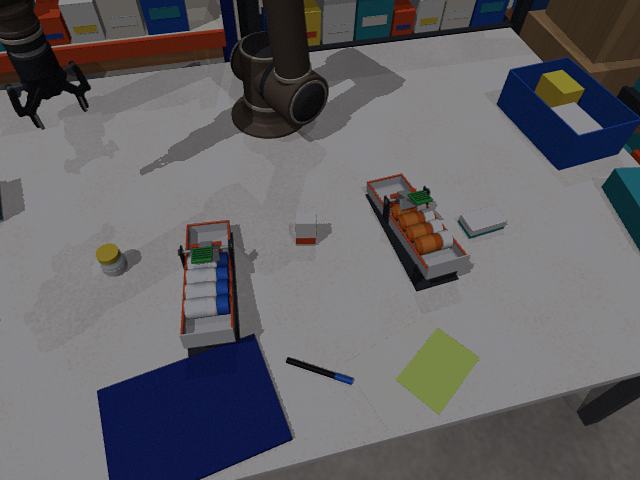

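View pics/top0.png

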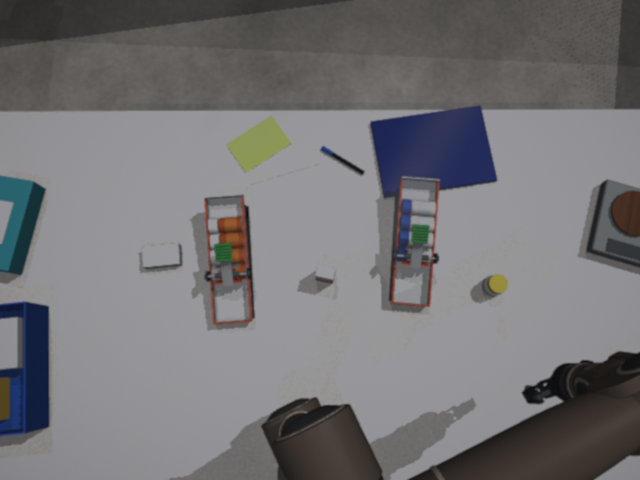

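The amber dispenser is the robot's left one: its green pad is at about (223,253) in top and (420,199) in scene. Next I'll zoom in and triangulate.

```bash
cat > h.py <<'E'
import numpy as np, cv2
from workcell import bot
def cam(n):
    c=bot.get_calibration(n); f=240/np.tan(np.radians(c['fov_y']/2))
    K=np.array([[f,0,c['cx']],[0,f,c['cy']],[0,0,1]]); return K,np.array(c['rvec']),np.array(c['tvec'])
def proj(n,P,C=None):
    K,r,t=C or cam(n); return cv2.projectPoints(np.atleast_2d(np.float64(P)),r,t,K,None)[0][:,0]
def tri(a,ua,b,ub):
    P=[]
    for C in(a,b):
        K,r,t=C; P.append(K@np.c_[cv2.Rodrigues(r)[0],t])
    X=cv2.triangulatePoints(P[0],P[1],np.float64(ua).reshape(2,1),np.float64(ub).reshape(2,1))[:,0]; return X[:3]/X[3]
def green(im):
    h=cv2.cvtColor(im,cv2.COLOR_RGB2HSV); m=cv2.inRange(h,(50,120,30),(75,255,255))
    n,l,s,c=cv2.connectedComponentsWithStats(m)
    return [(c[i].round(1),s[i][4],s[i][:4]) for i in range(1,n) if s[i][4]>40]
E
python3 - <<'E'
from h import *
for n in("scene","top"):
    im=cv2.imread(f"pics/{n}0.png"); print(n,green(im[:,:,::-1].copy()))
s=cv2.imread("pics/scene0.png")[165:295,355:515]; t=cv2.imread("pics/top0.png")[185:335,135:285]
cv2.imwrite("pics/zs.png",cv2.resize(s,None,fx=5,fy=4.6 and 5,interpolation=2)[:600]); cv2.imwrite("pics/zt.png",cv2.resize(t,None,fx=4,fy=4,interpolation=2))
E
```

```text
scene [(array([419.7, 197.1]), np.int32(229), array([408, 190,  25,  15], dtype=int32)), (array([201.3, 254.7]), np.int32(282), array([191, 246,  21,  18], dtype=int32))]
top [(array([420.6, 234.2]), np.int32(187), array([413, 226,  15,  17], dtype=int32)), (array([223.3, 251.7]), np.int32(251), array([215, 243,  17,  18], dtype=int32))]
```

View pics/zs.png

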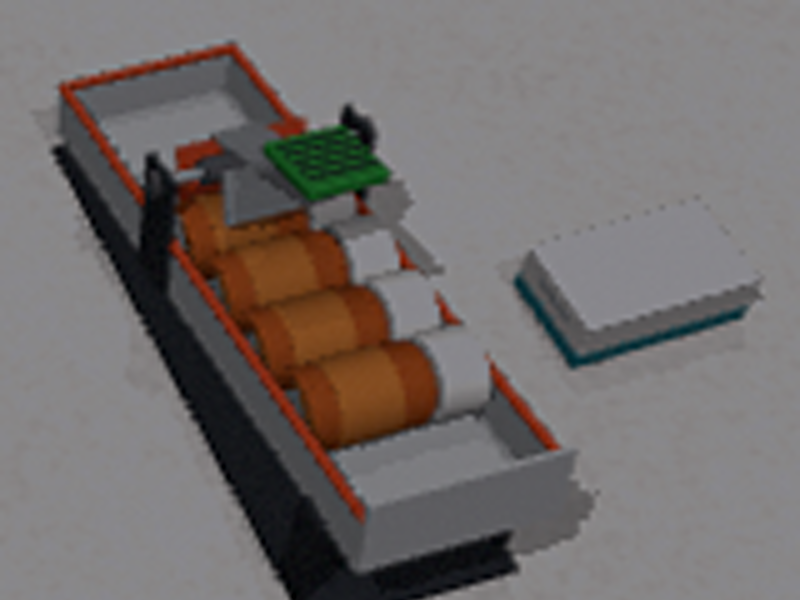

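View pics/zt.png

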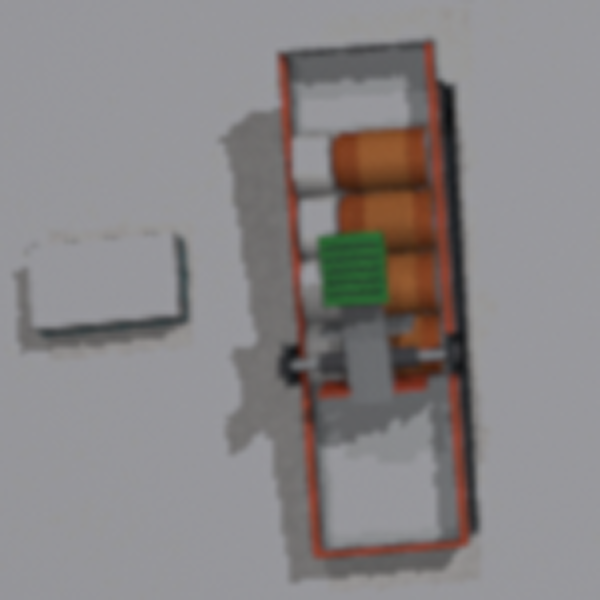

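```bash
cat >> h.py <<'E'
def padc(th=0):
    a=np.radians(17)*(1-2*th); c=np.array([0,0,.139]) 
    return np.array([c+[sx*.022*np.cos(a),sy*.02,sx*.022*np.sin(a)] for sx,sy in((-1,-1),(-1,1),(1,1),(1,-1))])
def W(p,X):
    x,y,yaw=p[:3]; R=np.array([[np.cos(yaw),-np.sin(yaw),0],[np.sin(yaw),np.cos(yaw),0],[0,0,1]])
    return np.atleast_2d(X)@R.T+[x,y,0]
E
python3 - <<'E'
from h import *
from scipy.optimize import least_squares
S,T=cam("scene"),cam("top")
# order: low-right, low-left, high-left, high-right  (top image: up=+x, left=+y)
top=np.array([(389,302),(322,307),(318,236),(386,233)])/4+[135,185]-.375
sc=np.array([(263,145),(348,126),(388,170),(308,190)])/5+[355,165]-.4
for i in range(4): print(tri(S,sc[i],T,top[i]).round(4))
print("mean",np.mean([tri(S,sc[i],T,top[i]) for i in range(4)],0))
g=tri(S,[419.7,197.1],T,[223.3,251.7]);print("green",g)
# axle supports / rim corners: rim ends in top, symmetric
tr=np.array([(468,545),(316,553),(280,52),(433,43)])/4+[135,185]-.375
ts=np.array([(62,88),(235,45),(572,455),(365,520)])/5+[355,165]-.4
C=[tri(S,ts[i],T,tr[i]) for i in range(4)]
print(np.round(C,4))
def yaw(a,b): d=b-a; return np.arctan2(d[1],d[0])
print("yaw rim",yaw(C[0],C[3]),yaw(C[1],C[2]))
X=padc()
f=lambda p:np.r_[(proj(0,W(p,X),T)-top).ravel(),(proj(0,W(p,X),S)-sc).ravel()]
r=least_squares(f,[g[0],g[1],0]);print(r.x,np.abs(r.fun).max(), r.fun.round(1))
E
```

```text
[0.5072 0.219  0.1329]
[0.5044 0.2596 0.1323]
[0.5447 0.26   0.1468]
[0.547  0.2206 0.1465]
mean [0.52582669 0.23980873 0.13962232]
green [0.52692866 0.23950246 0.13757253]
[[0.3683 0.1802 0.0377]
 [0.3631 0.2747 0.0415]
 [0.6727 0.2982 0.0992]
 [0.68   0.2032 0.0944]]
yaw rim 0.07350826392194111 0.07599704712465419
[0.5257419  0.24024646 0.04355632] 0.8721946157963316 [-0.4  0.6 -0.3  0.1 -0.4 -0.4 -0.7 -0.4 -0.5 -0.4 -0.9 -0.2  0.5  0.7
 -0.7  0.5]
```

```bash
cat >> h.py <<'E'
from scipy.spatial.transform import Rotation as Ro
D=(0.5258,0.2400,0.07)
def go(dx,z,yaw=None,dy=0):
    "tip (14mm ahead of TCP) at dispenser x=dx, world tip z"
    s=bot.sense(); R=Ro.from_rotvec(s['ee_rot']); p=W(D,[dx,dy,0])[0]; p[2]=z+.014
    d=R.inv().apply(p-s['ee_pos']); M=R.as_matrix()
    out=[s['t'],'pos',s['ee_pos'].round(4),'yaw',np.degrees(np.arctan2(M[1,0],M[0,0])).round(2),'tilt',M[:,2].round(4),'F',s['force'].round(1),'w',round(s['grip_width'],4),'j',s['joints'].round(2)]
    print(*out)
    print('delta mm',(d*1000).round(1))
    if yaw is not None:
        c,q=np.cos(yaw),np.sin(yaw); G=np.c_[[c,q,0],[q,-c,0],[0,0,-1]]
        print('turn',np.degrees((R.inv()*Ro.from_matrix(G)).as_rotvec()).round(2))
E
python3 -c "
from h import *
go(.012,.2,.07)"
```

```text
0.1 pos [ 0.2305 -0.4713  0.2446] yaw 26.06 tilt [-7.0e-04  1.3e-03 -1.0e+00] F [0.  0.  0.5] w 0.0854 j [-1.12  0.13 -0.04  1.41 -0.    1.57]
delta mm [ 588.9 -504.7   31.3]
turn [-8.000e-02  2.000e-02  2.205e+01]
```

Emit:
send_rows([
  [[0, 0, 0], [0, 0, 5]],
], gripper=0)

```text
t: 0.18
ee_pos: [0.2305, -0.4714, 0.2447]
ee_rot: [-3.088, -0.573, 0.0]
force: [0.0, 0.4, -1.2]
grip_width: 0.0751
```

```bash
python3 -c "
from h import *
go(.012,.2,.07)"
```

```text
0.1833 pos [ 0.2305 -0.4714  0.2447] yaw 21.02 tilt [-5.e-04  1.e-03 -1.e+00] F [ 0.   0.4 -1.2] w 0.0751 j [-1.12  0.13 -0.04  1.41  0.    1.66]
delta mm [ 542.3 -554.5   31.3]
turn [-6.000e-02  1.000e-02  1.701e+01]
```

Emit:
send_rows([
  [[0.027, -0.028, 0], [0, 0, -7]],
  [[0.054, -0.056, 0], [0, 0, -14]],
  [[0.081, -0.084, 0], [0, 0, -21]],
  [[0.108, -0.112, 0], [0, 0, -28]],
  [[0.135, -0.14, 0], [0, 0, -35]],
])

```text
t: 0.6
ee_pos: [0.3063, -0.2908, 0.2449]
ee_rot: [-2.769, -1.483, 0.0]
force: [2.2, 0.4, -0.3]
grip_width: 0.0122
```

```bash
python3 -c "
from h import *
go(.012,.2,.07+np.pi/2)"
```

```text
0.6 pos [ 0.3063 -0.2908  0.2449] yaw 56.35 tilt [-3.e-04  5.e-04 -1.e+00] F [ 2.2  0.4 -0.3] w 0.0122 j [-0.76 -0.07 -0.24  1.4   0.    1.4 ]
delta mm [ 570.8 -101.9   31.1]
turn [-3.000e-02 -2.000e-02 -3.767e+01]
```

Emit:
send_rows([
  [[0.039, -0.007, 0], [0, 0, -7]],
  [[0.078, -0.014, 0], [0, 0, -14]],
  [[0.117, -0.021, 0], [0, 0, -21]],
  [[0.156, -0.028, 0], [0, 0, -28]],
  [[0.195, -0.035, 0], [0, 0, -35]],
])

```text
t: 1.02
ee_pos: [0.3862, -0.1092, 0.2452]
ee_rot: [2.194, 2.248, -0.0]
force: [1.2, -0.5, -0.6]
grip_width: 0.0001
```

```bash
python3 -c "
from h import *
go(.012,.2,.07+np.pi/2)"
```

```text
1.0167 pos [ 0.3862 -0.1092  0.2452] yaw 91.39 tilt [ 1.e-04 -1.e-04 -1.e+00] F [ 1.2 -0.5 -0.6] w 0.0001 j [-0.28 -0.11 -0.28  1.4  -0.    1.27]
delta mm [346.3 160.   31.2]
turn [ 0.    0.   -2.62]
```

Emit:
send_rows([
  [[0.036, 0.0165, 0], [0, 0, -1]],
  [[0.072, 0.033, 0], [0, 0, -2]],
  [[0.108, 0.05, 0], [0, 0, -2.6]],
  [[0.144, 0.0665, 0], [0, 0, -2.6]],
  [[0.18, 0.083, 0], [0, 0, -2.6]],
])

```text
t: 1.43
ee_pos: [0.4659, 0.0725, 0.2451]
ee_rot: [-2.149, -2.292, 0.0]
force: [0.6, -0.1, 0.3]
grip_width: 0.0003
```

```bash
python3 -c "
from h import *
go(.012,.2,.07+np.pi/2)"
```

```text
1.4333 pos [0.4659 0.0725 0.2451] yaw 93.69 tilt [-2.e-04 -2.e-04 -1.e+00] F [ 0.6 -0.1  0.3] w 0.0003 j [ 0.15  0.02 -0.15  1.4  -0.    1.66]
delta mm [163.4  82.5  31. ]
turn [-0.01  0.01 -0.32]
```

Emit:
send_rows([
  [[0.036, 0.018, 0], [0, 0, -0.3]],
  [[0.072, 0.036, 0], [0, 0, -0.3]],
  [[0.108, 0.0545, 0], [0, 0, -0.3]],
  [[0.144, 0.0725, 0.012], [0, 0, -0.3]],
  [[0.162, 0.0825, 0.025], [0, 0, -0.3]],
])

```text
t: 1.85
ee_pos: [0.539, 0.2414, 0.2197]
ee_rot: [-2.14, -2.3, -0.003]
force: [-0.0, 1.0, 0.6]
grip_width: -0.0002
```

```bash
python3 - <<'E'
from h import *
go(.012,.165,.07+np.pi/2)
cw=bot.get_calibration("wrist"); w=bot.snapshot("wrist"); cv2.imwrite("pics/w1.png",w[:,:,::-1])
t=bot.snapshot("scene")[150:290,340:540]; cv2.imwrite("pics/s1.png",cv2.resize(t[:,:,::-1],None,fx=4,fy=4,interpolation=2))
E
```

```text
1.85 pos [0.539  0.2414 0.2197] yaw 94.12 tilt [ 0.0011  0.0014 -1.    ] F [-0.   1.   0.6] w -0.0002 j [0.42 0.25 0.06 1.38 0.   1.92]
delta mm [-0.5 -1.4 40.7]
turn [ 0.07 -0.08  0.1 ]
```

View pics/w1.png

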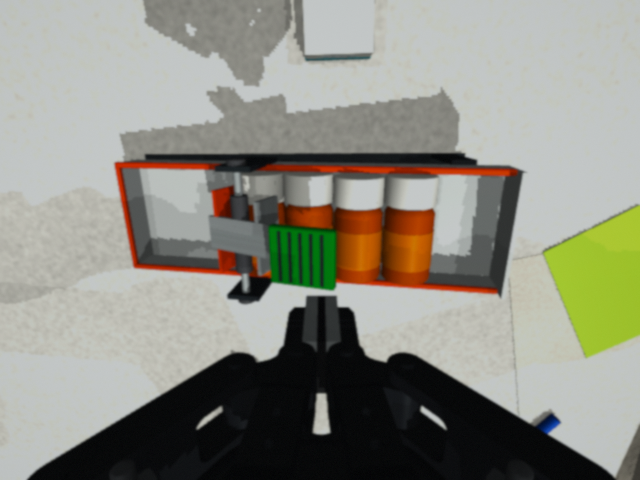

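View pics/s1.png

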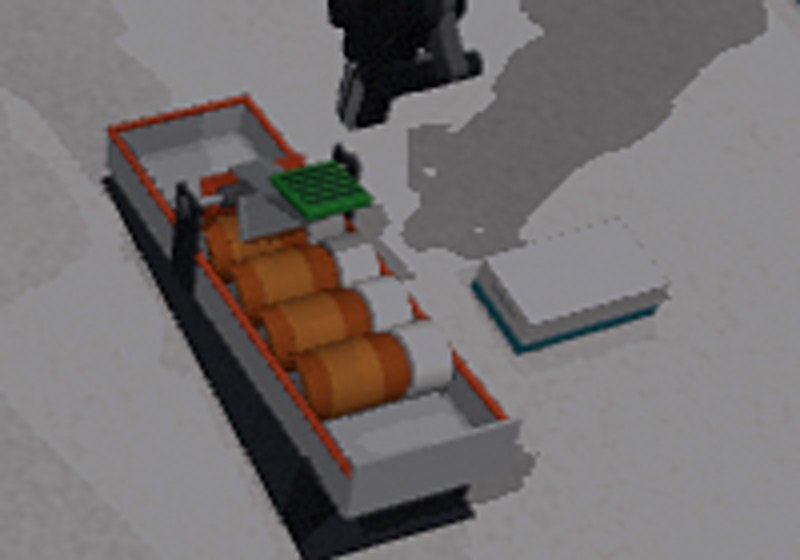

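The wrist view shows the pad's corners at (269,225), (336,228), (336,290) and (271,283), with the fingertips at about (320,300). I'll check the pose against this view.

```bash
python3 - <<'E'
from h import *
from scipy.optimize import least_squares
C=cam("wrist"); X=padc()
ob=np.array([(271,283),(269,225),(336,228),(336,290)])
print(proj(0,W(D,X),C).round(1), )
r=least_squares(lambda p:(proj(0,W(p,X),C)-ob).ravel(),D);print(r.x,r.fun.round(1))
s=bot.sense(); print('tip px',proj(0,s['ee_pos']+[0,0,-.014],C))
E
```

```text
[[272.4 282.9]
 [269.7 224.2]
 [338.6 230.7]
 [337.4 292.2]]
[0.52484526 0.24058329 0.09422833] [ 0.7 -0.3 -1.6 -1.   0.2  0.8  0.7  0.6]
tip px [[322.56254002 312.05763303]]
```

Emit:
send_rows([
  [[0, -0.001, 0.025], [0, 0, 0]],
  [[0, -0.001, 0.045], [0, 0, 0]],
  [[0, -0.001, 0.052], [0, 0, 0]],
  [[0, -0.001, 0.052], [0, 0, 0]],
])

```text
t: 2.28
ee_pos: [0.5354, 0.236, 0.1665]
ee_rot: [-2.143, -2.295, 0.006]
force: [-0.3, 0.3, -0.3]
grip_width: 0.0
```

```bash
python3 -c "
from h import *
go(.022,.106,.07+np.pi/2)"
```

```text
2.2833 pos [0.5354 0.236  0.1665] yaw 93.93 tilt [-0.0037 -0.0018 -1.    ] F [-0.3  0.3 -0.3] w 0.0 j [ 0.42  0.25 -0.06  1.26 -0.    1.92]
delta mm [ 4.7 12.8 46.4]
turn [-0.22  0.09 -0.09]
```

Emit:
send_rows([
  [[0.001, 0.004, 0.01], [0, 0, 0]],
  [[0.002, 0.007, 0.02], [0, 0, 0]],
  [[0.003, 0.01, 0.03], [0, 0, 0]],
  [[0.004, 0.0125, 0.04], [0, 0, 0]],
  [[0.004, 0.0125, 0.042], [0, 0, 0]],
])

```text
t: 2.7
ee_pos: [0.5526, 0.2421, 0.1268]
ee_rot: [2.141, 2.292, 0.007]
force: [8.0, -2.5, 11.8]
grip_width: 0.0001
```

```bash
python3 - <<'E'
from h import *
go(.022,.106,.07+np.pi/2)
t=bot.snapshot("scene")[150:290,340:540]; cv2.imwrite("pics/s2.png",cv2.resize(t[:,:,::-1],None,fx=4,fy=4,interpolation=2))
cv2.imwrite("pics/w2.png",bot.snapshot("wrist")[:,:,::-1])
E
```

```text
2.7 pos [0.5526 0.2421 0.1268] yaw 93.91 tilt [ 0.0069 -0.     -1.    ] F [ 8.  -2.5 11.8] w 0.0001 j [ 0.41  0.29 -0.09  1.18 -0.    1.92]
delta mm [-0.3 -4.9  6.8]
turn [ 0.39  0.03 -0.1 ]
```

View pics/s2.png

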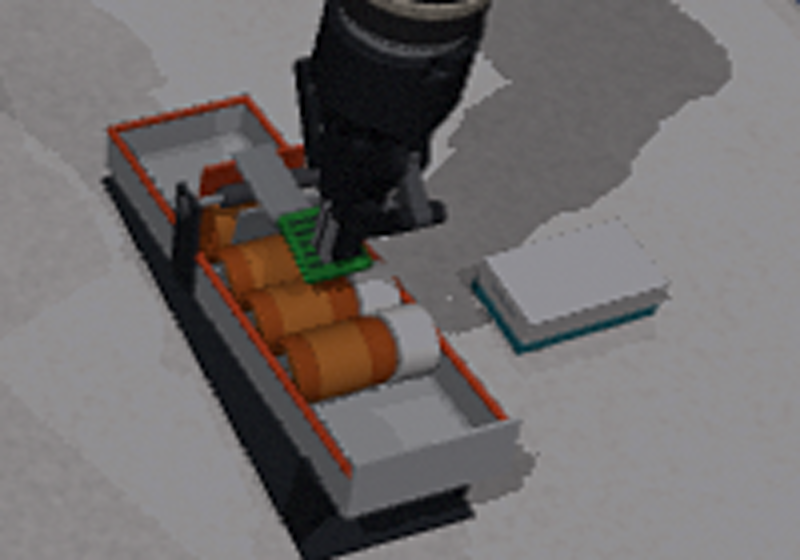

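View pics/w2.png

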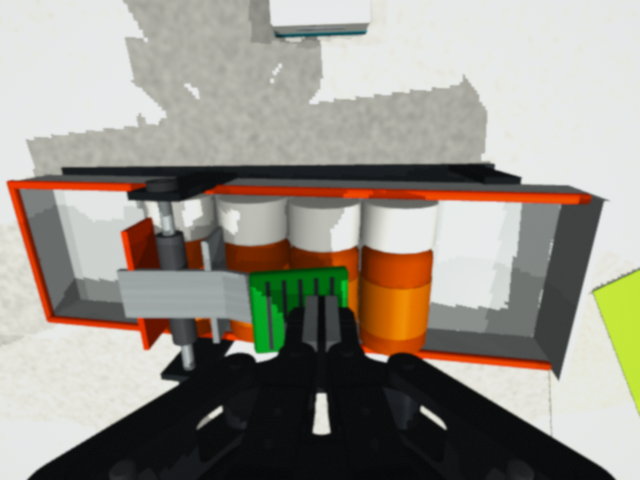

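The rocker is partly down, with the tips near z 0.113. I'll keep pressing and ease back about 3 mm in x.

Emit:
send_rows([
  [[0, -0.002, 0.004], [0, 0, 0]],
  [[0, -0.003, 0.007], [0, 0, 0]],
  [[0, -0.003, 0.009], [0, 0, 0]],
])

```text
t: 3.05
ee_pos: [0.5535, 0.2423, 0.1219]
ee_rot: [2.137, 2.286, 0.02]
force: [16.4, -4.0, 15.7]
grip_width: -0.0002
```

```bash
python3 - <<'E'
from h import *
go(.022,.106,.07+np.pi/2)
cv2.imwrite("pics/w3.png",bot.snapshot("wrist")[:,:,::-1])
E
```

```text
3.05 pos [0.5535 0.2423 0.1219] yaw 93.86 tilt [ 0.0174  0.0014 -0.9998] F [16.4 -4.  15.7] w -0.0002 j [ 0.42  0.29 -0.11  1.16 -0.01  1.92]
delta mm [-0.4 -5.8  1.8]
turn [ 1.   -0.01 -0.15]
```

View pics/w3.png

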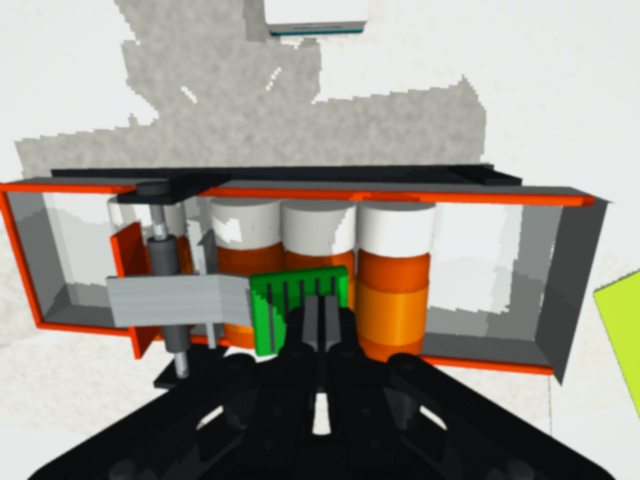

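Emit:
send_rows([
  [[0, 0.003, 0.002], [0, 0, 0]],
  [[0, 0.005, 0.004], [0, 0, 0]],
  [[0, 0.005, 0.005], [0, 0, 0]],
  [[0, 0.005, 0.005], [0, 0, 0]],
])

```text
t: 3.43
ee_pos: [0.5554, 0.2424, 0.1161]
ee_rot: [2.14, 2.291, 0.013]
force: [6.2, -3.6, 15.7]
grip_width: 0.0002
```

```bash
python3 - <<'E'
from h import *
go(.022,.106,.07+np.pi/2)
cv2.imwrite("pics/w4.png",bot.snapshot("wrist")[:,:,::-1])
E
```

```text
3.4333 pos [0.5554 0.2424 0.1161] yaw 93.89 tilt [ 0.0104  0.0013 -0.9999] F [ 6.2 -3.6 15.7] w 0.0002 j [ 0.41  0.3  -0.11  1.15 -0.    1.92]
delta mm [-0.3 -7.6 -4. ]
turn [ 0.6  -0.03 -0.12]
```

View pics/w4.png

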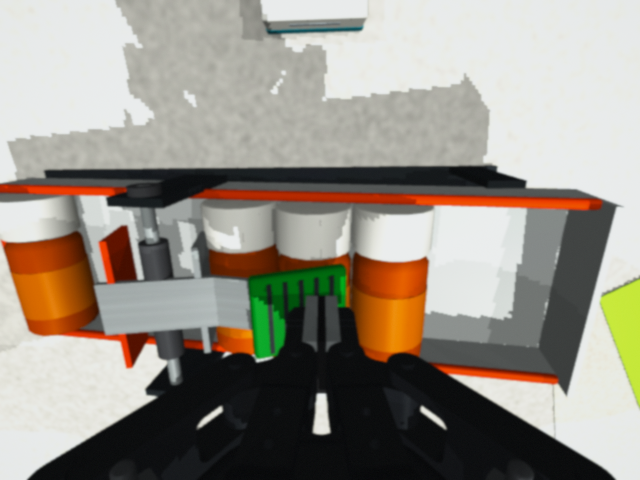

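The first vial is in the tray and the stop plate is holding the second. I'll press 3 mm more to confirm the hard stop.

Emit:
send_rows([
  [[0, 0.001, 0.003], [0, 0, 0]],
  [[0, 0.001, 0.003], [0, 0, 0]],
])

```text
t: 3.65
ee_pos: [0.5557, 0.2424, 0.1152]
ee_rot: [2.14, 2.291, 0.014]
force: [-1.6, -5.7, 30.3]
grip_width: -0.0001
```

```bash
python3 - <<'E'
from h import *
go(.012,.152,.07+np.pi/2)
E
```

```text
3.65 pos [0.5557 0.2424 0.1152] yaw 93.9 tilt [ 0.0106  0.0019 -0.9999] F [-1.6 -5.7 30.3] w -0.0001 j [ 0.41  0.3  -0.11  1.15 -0.    1.92]
delta mm [ -0.3 -17.5 -51. ]
turn [ 0.61 -0.07 -0.11]
```

The force doubled for less than 1 mm of travel, so that is the hard stop. Now I'll release all the way.

Emit:
send_rows([
  [[0, -0.003, -0.015], [0, 0, 0]],
  [[0, -0.007, -0.03], [0, 0, 0]],
  [[0, -0.011, -0.045], [0, 0, 0]],
  [[0, -0.014, -0.06], [0, 0, 0]],
  [[0, -0.014, -0.07], [-0.6, 0, 0]],
])

```text
t: 4.07
ee_pos: [0.538, 0.2414, 0.18]
ee_rot: [2.139, 2.292, 0.012]
force: [0.6, -0.2, 1.1]
grip_width: -0.0
```

Emit:
send_rows([
  [[0, 0, 0], [0, 0, 0]],
  [[0, 0, 0], [0, 0, 0]],
  [[0, 0, 0], [0, 0, 0]],
  [[0, 0, 0], [0, 0, 0]],
  [[0, 0, 0], [0, 0, 0]],
])

```text
t: 4.48
ee_pos: [0.5377, 0.2411, 0.1781]
ee_rot: [2.139, 2.292, 0.009]
force: [-0.3, -0.4, 0.3]
grip_width: -0.0002
```

```bash
python3 - <<'E'
from h import *
go(.014,.152,.07+np.pi/2)
cv2.imwrite("pics/w5.png",bot.snapshot("wrist")[:,:,::-1])
t=bot.snapshot("scene")[150:290,340:540]; cv2.imwrite("pics/s5.png",cv2.resize(t[:,:,::-1],None,fx=4,fy=4,interpolation=2))
E
```

```text
4.4833 pos [0.5377 0.2411 0.1781] yaw 93.95 tilt [ 0.0087 -0.     -1.    ] F [-0.3 -0.4  0.3] w -0.0002 j [ 0.42  0.25 -0.04  1.28 -0.    1.93]
delta mm [-0.3  1.9 12.1]
turn [ 0.49  0.04 -0.06]
```

View pics/w5.png

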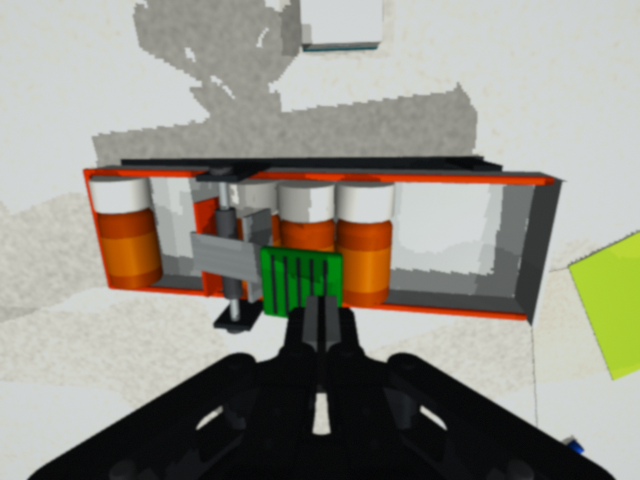

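View pics/s5.png

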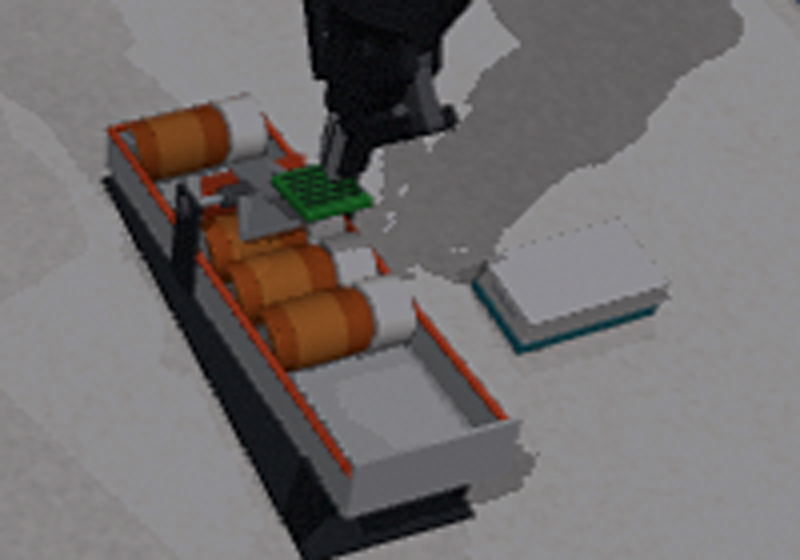

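One vial lies at the lip, the pad is fully up and clear of the tips, and the other three have rolled forward to the gate. Second press:

Emit:
send_rows([
  [[0, 0.001, 0.012], [-0.5, 0, 0]],
  [[0, 0.005, 0.024], [-0.5, 0, 0]],
  [[0, 0.009, 0.036], [-0.5, 0, 0]],
  [[0, 0.013, 0.047], [-0.5, 0, 0]],
  [[0, 0.016, 0.057], [-0.5, 0, 0]],
])

```text
t: 5.0
ee_pos: [0.5567, 0.2429, 0.1225]
ee_rot: [2.134, 2.285, 0.027]
force: [0.9, -0.6, 11.6]
grip_width: 0.0001
```

Emit:
send_rows([
  [[0, 0.001, 0.004], [0, 0, 0]],
  [[0, 0.001, 0.007], [0, 0, 0]],
  [[0, 0.001, 0.009], [0, 0, 0]],
  [[0, 0.001, 0.009], [0, 0, 0]],
])

```text
t: 5.33
ee_pos: [0.5582, 0.243, 0.1154]
ee_rot: [2.133, 2.285, 0.029]
force: [2.0, -0.5, 12.6]
grip_width: -0.0004
```

```bash
python3 - <<'E'
from h import *
go(.029,.1015,.07+np.pi/2)
cv2.imwrite("pics/w6.png",bot.snapshot("wrist")[:,:,::-1])
E
```

```text
5.3333 pos [0.5582 0.243  0.1154] yaw 93.93 tilt [ 0.0242  0.0028 -0.9997] F [ 2.  -0.5 12.6] w -0.0004 j [ 0.41  0.29 -0.12  1.14 -0.01  1.92]
delta mm [-0.7 -3.5 -0.2]
turn [ 1.4  -0.06 -0.08]
```

View pics/w6.png

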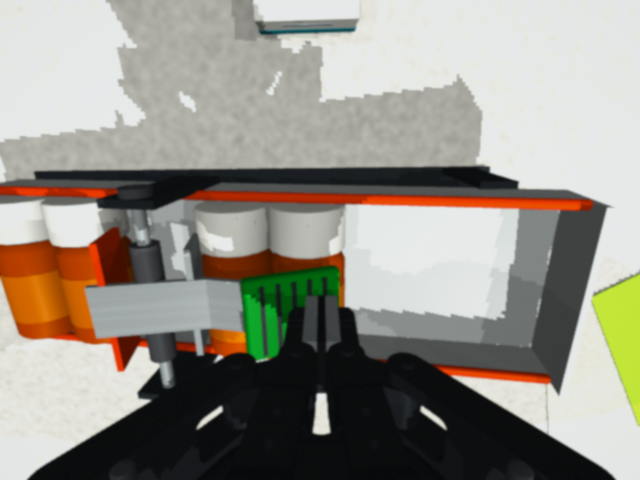

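The second vial is out. I'll make sure of the stop, then release.

Emit:
send_rows([
  [[0, 0, 0.002], [0, 0, 0]],
  [[0, 0, 0.003], [0, 0, 0]],
  [[0, 0, 0.003], [0, 0, 0]],
])

```text
t: 5.63
ee_pos: [0.5584, 0.2431, 0.1146]
ee_rot: [2.132, 2.284, 0.032]
force: [-1.8, -3.0, 25.4]
grip_width: 0.0001
```

Emit:
send_rows([
  [[0, -0.003, -0.015], [0, 0, 0]],
  [[0, -0.007, -0.03], [0, 0, 0]],
  [[0, -0.011, -0.045], [0, 0, 0]],
  [[0, -0.014, -0.07], [0, 0, 0]],
  [[0, -0.014, -0.1], [0, 0, 0]],
])

```text
t: 6.05
ee_pos: [0.5383, 0.2408, 0.2081]
ee_rot: [2.136, 2.289, 0.014]
force: [0.0, 0.8, 0.4]
grip_width: -0.0001
```

Emit:
send_rows([
  [[0, 0, -0.03], [0, 0, 0]],
  [[0, 0, -0.06], [0, 0, 0]],
  [[0, 0, -0.06], [0, 0, 0]],
  [[0, 0, -0.06], [0, 0, 0]],
  [[0, 0, -0.06], [0, 0, 0]],
])

```text
t: 6.47
ee_pos: [0.5387, 0.2412, 0.2685]
ee_rot: [2.135, 2.288, 0.019]
force: [0.2, -0.2, 0.6]
grip_width: -0.0005
```

```bash
python3 - <<'E'
from h import *
go(.029,.1015)
cv2.imwrite("pics/w7.png",bot.snapshot("wrist")[:,:,::-1])
s=bot.snapshot("scene")[:,:,::-1];print(green(s[:,:,::-1].copy()))
cv2.imwrite("pics/s7.png",cv2.resize(s[150:360,60:540],None,fx=1.66,fy=1.66,interpolation=2))
E
```

```text
6.4667 pos [0.5387 0.2412 0.2685] yaw 93.95 tilt [ 1.700e-02  5.000e-04 -9.999e-01] F [ 0.2 -0.2  0.6] w -0.0005 j [ 0.42  0.24  0.15  1.46 -0.01  1.93]
delta mm [ -0.2  13.5 153.2]
[(array([419.7, 197.3]), np.int32(226), array([408, 190,  25,  16], dtype=int32)), (array([201.3, 254.6]), np.int32(282), array([191, 246,  21,  18], dtype=int32))]
```

View pics/w7.png

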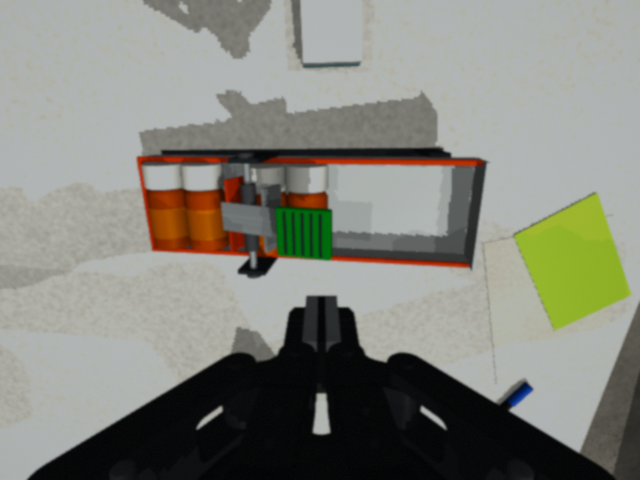

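View pics/s7.png

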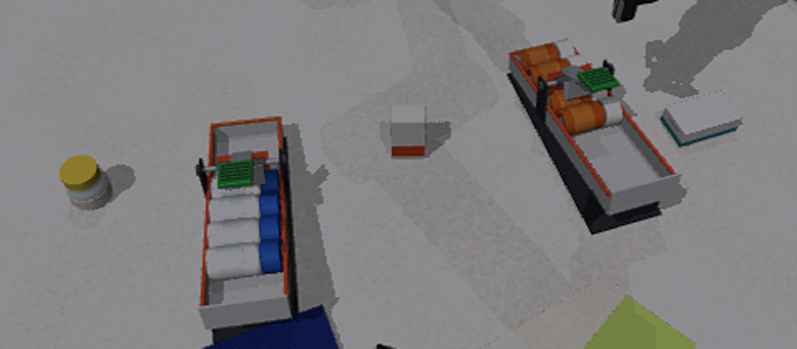

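Two amber vials lie in the tray and two wait behind the shut gate. Both pads are at their starting pixels, (419.7,197.3) and (201.3,254.6), and everything else is undisturbed.

```bash
python3 -c "
from workcell import bot
print(bot.finish_job())"
```

```text
the job is handed in; nothing more can be done
None
```

I pressed the amber dispenser's pad fully down twice with the closed fingertips. I let it come all the way up after each press, and each press released one vial. The job was handed in at about 6.6 s of the 42 s allowed.

- **Presses:** both times the pad reached the hard stop. The force rose to 30 N on the first press and 25 N on the second, with under 1 mm of further travel.
- **Last pictures:** two amber vials lie in the tray and two wait behind the shut gate. The amber pad is back within 0.2 px of where it started. The white dispenser, cartons and jar look unmoved, and the arm is clear of everything.
- **Disagreements:** pad position estimates from the fixed cameras and the wrist camera agreed within about 2 mm. Yaw estimates ranged from 0.04 to 0.09 rad; I used 0.07. On both presses the fingertips drifted up to about 10 mm further along the pad than planned, with up to 16 N sideways on the first, but stayed on it.

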